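# Magnifier held level over a squared specimen

## Task

Push the specimen block along the viewing stage, without lifting it, until it sits square and flush against both fences of the corner. Then pick up the magnifier arm by its balance point and hold it still and level, with the lens centred above the block and its underside about 6 cm above the block's top. Finish while still holding it there, with the block still flush and the other things on the table left where they are.

Things in the scene. Friction and masses are not known exactly. Their poses are not given: they have to be found in the camera images.
- stage: Viewing stage fixed to the table: black plate 160 (its x) by 180 (its y) mm, 10 thick, turned up to 0.35 rad. Two aluminium fences, 10 thick, tops 24 above the table: along its +x edge (away from the robot; inner face at x = 70 mm) and its +y edge (robot's left; inner face at y = 80 mm). Origin: centre of its underside; z up. Left or right of the middle.
- corner (a point): Point on the plate's top where the inner faces of the two fences meet: x = +70, y = +80, z = +10 mm in the stage's frame.
- block: Rigid white cast block, a round brown shell in its top, 60 (its x) by 80 (its y) by 24 mm high, about 0.2 kg, loose on the stage's plate, up to 0.3 rad off square. Origin: centre of its underside; z up. Slides under 1 to 3 N. Its long +x face goes against the stage's +x fence, its short +y face against the +y fence: origin then at x = 40, y = 40 mm in the stage's frame.
- block_top (a point): Centre of the block's top face, 24 mm above its origin.
- magnifier: Loose magnifier arm, 222 mm long, about 0.47 kg, on the other side of the table's middle from the stage, lying level: steel bar 14 wide, 14 high (15 to 29 above the table) along its x; round black lens barrel at +x (60 across, 36 high, the heavy end, away from the robot, yaw within 0.7); black clamp foot at -x (22 square, 42 high). Origin: underside, below the balance point; z up.
- balance (a point): Balance point, mid-bar: 58 mm from the barrel's axis towards the foot (28 mm from the barrel's edge), 123 mm from the foot's middle, 22 mm above the magnifier's underside. Grip across the bar here, from above.
- lens (a point): Centre of the lens barrel's underside: x = +58, y = 0, z = 0 mm in the magnifier's frame.
- jar: Bystander: clear glass jar, 68 mm across and 95 mm high, with a yellow cap, standing.
- jar_lid: Bystander: loose yellow plastic jar lid lying flat, 72 mm across, 12 mm high.
- petri: Bystander: shallow glass dish, 90 mm across, 15 mm high.
- eyepiece: Bystander: black microscope eyepiece standing on its narrow end, 32 mm across, 50 mm high.
- slide_box: Bystander: dark grey slide box with a paper label, 90 x 170 mm, 32 mm high.
- lens_can: Bystander: small aluminium can, 38 mm across, 45 mm high.
- brush: Bystander: small wooden brush, 160 mm long, lying on the table.
Things that resemble listed ones, but are neither listed nor needed, are in the scene too. What is shaped like the magnifier but brown or purple is not meant. What is shaped like the block but turquoise is not meant.

How it is judged:
By the outcome, as a careful person would: the job done as asked, in the order asked, and still so for the second after the job is handed in, while the arm keeps its last pose, push and grip.
It also fails if it takes over 67 s, if anything falls off the work surface, if the arm or the gripper's body presses on something with over 40 N, if the wrist force passes 120 N, or if a joint passes its speed limit or range.

## Robot

A 6-joint arm with a two-finger parallel gripper is mounted at the origin on the work surface. World frame = base frame: x ahead of the robot, y to its left, z up, the work surface at z = 0. Lengths are in m, angles in degrees, forces in N, time in s.
With the tool pointing down it reaches from about 0.25 to 0.725 m from the base axis. Payload 9.7 kg.
Tool frame: the origin (TCP) lies on the centre line of the jaws, within the pads' length; the fingertips stand 14 mm ahead of it and the grasp point (between the pads) lies 5 mm behind it; z points along the fingers, y is the line along which they close (so a half turn about z gives the same grasp; the last joint's range is limited). The gripper opens to 85 mm and grips with 20 to 120 N. Pads are 22 mm wide; open, the fingers measure 114 mm over their backs; the gripper's body (76 mm by 85 mm) begins 54 mm behind the grasp point. The pads swing forward as they close: fully open they stand 13 mm farther back than shut.
Start: joints at [76.776, 4.979, 10.078, 95.1, 0, 90], TCP at [0.126, 0.535, 0.245] pointing down, gripper open.
Joint ranges: [-179.16, 179.16], [-48.56, 103.87], [-65.8, 70.77], [-126.05, 130.52], [-82.76, 87.17], [-180, 180]. Speed limits (degrees/s): [127.2, 127.2, 147.25, 180, 180, 180].

## Interface

Orientations are given as [roll, pitch, yaw] about the fixed x, y, z axes, in that order (R = Rz(yaw) Ry(pitch) Rx(roll)).
In Python, from workcell import bot, camera, get_calibration, ticket gives the robot as it stands. The module is installed in compiled form; this text tells all that it offers.
- The arm moves only by the tool send_rows, never from a script. Its arguments are lists of equal length, an entry for each row: "linear": the shift along the tool's x, y, z in m, a list of three; "twist": the turn, a rotation vector about the tool's x, y, z in units of 10 degrees (1.0 is 10 degrees), a list of three; "gripper": the opening in per cent of the stroke, from 0 (shut) to 100 (fully open). In form: {"linear": [[x, y, z], ...], "twist": [[wx, wy, wz], ...], "gripper": [gripper, ...]}. A call has 1 to 8 rows; each row shifts and turns the commanded pose from where the row before left it, along the tool's axes as they then stand; what a row does not reach is not made up. A row lasts 1/8 s, in which the tool goes at most 62.5 mm and 10.7 degrees, less where a joint would pass 70% of its speed; a pose out of reach is approached as far as the arm can. A call with a gripper value outside its range is refused whole. The fingers move at their own pace and stop on an object; "grip_force" is the grip in N (left out, the last holds). Time passes only in rows, so rows that do not move let the fingers close. It gives the time, the measured TCP pose, the force, the opening and the grip force at its end, in the units of the state.
- bot.get_obs(): the state, without advancing time (a new reading comes with each control period).
- camera(name): name is "scene" or "top"; returns the picture (384x512x3 uint8, red, green, blue); there is no depth.
- get_calibration(name): a dict with "fx", "fy", "cx", "cy" (pixels), "origin" and "orientation" of the camera in the world. Camera axes: x right, y down, z forward; pixel columns grow to the right and rows downward; lengths in m; the calibration is good to about 2 mm. A picture is of the moment at which its call begins. get_calibration takes no time and is no camera call.
- ticket.job_done(): hands the job in; it is judged then, once.
The state is a dict: "time": time; "q": joint angles; "qd": joint speeds; "joint_efforts": joint torques, N m; "ee_pos": TCP position; "tcp_rot": TCP orientation; "wrist_force": force on the tool from outside, world axes, zero at the start; "torque": the same for the moment, N m; "opening": finger opening in m; "grasp_force": force on a finger pad.
Only numpy, scipy, OpenCV 4.12 (cv2) and the standard library are available. Lean on these libraries where they do the work, as an engineer would, in place of code of your own. Each camera call takes 0.05 s, during which the arm holds its last target. There are 200 camera calls.

## Working session

There is one attempt and no reset: what is moved stays moved. The work goes in short steps, Python scripts to look and compute and a tool call to move; the robot and the scene stay as the last step left them, time stands still between calls to the robot, and variables do not carry over. Pictures are saved under pics/ and viewed, at most 10 in all, crops included, and the job is handed in when it is done.

Besides the shell and the picture viewer there is one more tool, called after "Call:" as name(argument=value, ...), one argument or row to a line, values as JSON. send_rows: Moves the arm, as the interface text tells. Its arguments: {"type":"object","properties":{"linear":{"type":"array"},"twist":{"type":"array"},"gripper":{"type":"array"},"grip_force":{"type":"number"}},"required":["linear","twist","gripper"]}

```bash
mkdir -p pics; python3 - <<'E'
from workcell import bot,camera,get_calibration
import cv2,pprint
for n in("top","scene"):
    im=camera(n);cv2.imwrite(f"pics/{n}0.png",im[:,:,::-1]);pprint.pprint(get_calibration(n))
o=bot.get_obs();print({k:o[k] for k in("ee_pos","tcp_rot","q","opening")})
E
```

```text
{'cx': 260.8037910744851,
 'cy': 196.18020720040073,
 'fx': 349.5709721109548,
 'fy': 349.5709721109548,
 'orientation': array([-174.97886408,    0.26486999,  -90.94720647]),
 'origin': array([0.45217395, 0.02961837, 1.20240235])}
{'cx': 256.29351011708405,
 'cy': 195.66811222819757,
 'fx': 357.22216132059765,
 'fy': 357.22216132059765,
 'orientation': array([-1.37142635e+02,  6.26473540e-02,  6.84580493e+01]),
 'origin': array([ 1.15230888, -0.23039673,  0.7529208 ])}
{'ee_pos': array([0.12576381, 0.53523275, 0.24463619]), 'tcp_rot': array([-1.79928877e+02, -4.50570240e-04,  1.66774271e+02]), 'q': array([7.67768365e+01, 5.00999363e+00, 1.00392004e+01, 9.51003301e+01,
       4.53755058e-04, 9.00025654e+01]), 'opening': 0.0857184138100473}
```

View pics/top0.png

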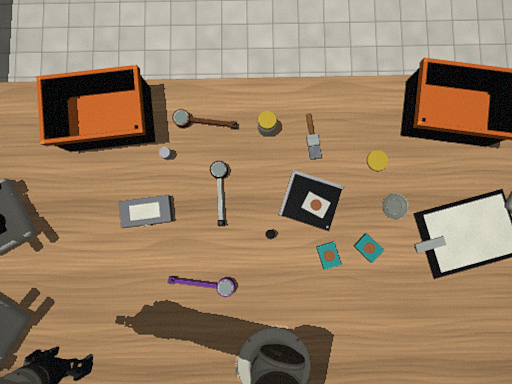

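View pics/scene0.png

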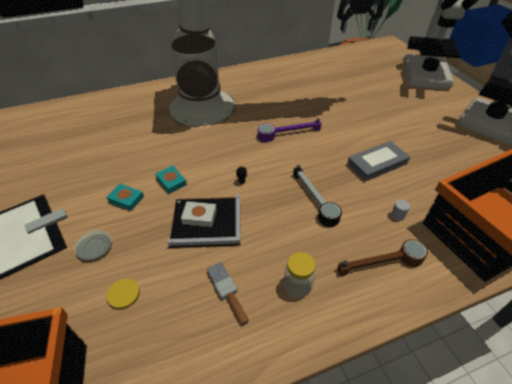

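The top view shows the stage at about (311,200) with the white block on it at (316,205). The steel magnifier's lens is at (220,170) and its foot at (221,223). The brown and purple arms and the turquoise blocks are decoys.

```bash
cat > h.py <<'E'
import numpy as np,cv2
from scipy.spatial.transform import Rotation as R
from workcell import bot,camera,get_calibration
def ray(n,px,z):
    c=get_calibration(n);px=np.atleast_2d(px).astype(float)
    d=np.c_[(px[:,0]-c['cx'])/c['fx'],(px[:,1]-c['cy'])/c['fy'],np.ones(len(px))]
    d=R.from_euler('xyz',c['orientation'],degrees=True).apply(d)
    o=np.array(c['origin']);return (o+d*((z-o[2])/d[:,2])[:,None])[:,:2]
def big(m,roi):
    x0,y0,x1,y1=roi;k=np.zeros(m.shape,np.uint8);k[y0:y1,x0:x1]=m[y0:y1,x0:x1]*255
    k=cv2.morphologyEx(k,cv2.MORPH_OPEN,np.ones((2,2),np.uint8))
    cs=cv2.findContours(k,cv2.RETR_EXTERNAL,cv2.CHAIN_APPROX_NONE)[0]
    return max(cs,key=cv2.contourArea)[:,0]
def rect(n,m,roi,z):
    p=(ray(n,big(m,roi),z)*1000).astype(np.float32)
    (c,s,a)=cv2.minAreaRect(cv2.convexHull(p));return np.round(c,1),np.round(s,1),round(a,1)
E
python3 - <<'E'
from h import *
t=cv2.imread('pics/top0.png').astype(int);s=cv2.imread('pics/scene0.png').astype(int)
for n,im,rs,rb in(("top",t,(272,165,350,238),(295,185,340,222)),("scene",s,(162,190,246,250),(176,194,222,232))):
    print(n,"plate",rect(n,im.max(2)<60,rs,.01))
    print(n,"block",rect(n,im.min(2)>(180 if n=="top" else 170),rb,.034))
    hsv=cv2.cvtColor(im.astype(np.uint8),cv2.COLOR_BGR2HSV)
    k=(hsv[...,0]<16)&(hsv[...,1]>90)&(hsv[...,2]>70);x0,y0,x1,y1=rb
    kk=np.zeros_like(k);kk[y0+5:y1-7,x0+8:x1-8]=k[y0+5:y1-7,x0+8:x1-8];yy,xx=np.nonzero(kk)
    print(" shell",len(xx),ray(n,[xx.mean(),yy.mean()],.034)*1000)
for nm,p,z in(("lens",(219.5,169.5),.036),("foot",(221.5,223),.042),("eyepiece",(270,234),.05),("jar",(267,120),.095),("box",(146,211),.032),("brush",(314,145),.02),("can",(165,153),.045),("petri",(395,206),.01)):print(nm,ray("top",p,z)*1000)
a=cv2.resize(t[155:245,195:350].astype(np.uint8),None,fx=5,fy=5,interpolation=cv2.INTER_CUBIC);cv2.imwrite('pics/c.png',a)
E
```

```text
top plate (array([ 531.5, -143.2]), array([166.9, 147.7]), 70.6)
top block (array([ 520.5, -152.4]), array([76. , 55.8]), 62.2)
 shell 87 [[ 524.14728865 -149.68754237]]
scene plate (array([ 535.2, -136.5]), array([162.5, 132.4]), 70.8)Traceback (most recent call last):
  File "<stdin>", line 5, in <module>
  File "h.py", line 15, in rect
    p=(ray(n,big(m,roi),z)*1000).astype(np.float32)
             ~~~^^^^^^^
  File "h.py", line 13, in big
    return max(cs,key=cv2.contourArea)[:,0]
           ~~~^^^^^^^^^^^^^^^^^^^^^^^^
ValueError: max() iterable argument is empty
```

```bash
sed -i '/MORPH_OPEN/d' h.py
cat > m.py <<'E'
from h import *
t=cv2.imread('pics/top0.png').astype(int);s=cv2.imread('pics/scene0.png').astype(int)
print("plate",rect("top",t.max(2)<60,(272,165,350,238),.01))
print("block",rect("top",t.min(2)>180,(295,185,340,222),.034))
g=(t.max(2)-t.min(2)<30)
for nm,k,r in(("barrel+bar",(g&(t.max(2)>85))|(t.max(2)<50),(205,155,235,230)),):
    c=big(k,r);print(nm,c.min(0),c.max(0))
    m=np.zeros(t.shape[:2],np.uint8);cv2.drawContours(m,[c[:,None]],-1,255,-1)
    for row in(185,190,195,200,205,210): 
        x=np.nonzero(m[row])[0];print(row,x.min(),x.max(),end='; ')
for nm,p,z in(("lens",(219.5,169.5),.036),("foot",(221.5,223),.042),("eyepiece",(270,234),.05),("jar",(267,120),.095),("box",(146,211),.032),("brush",(314,145),.02),("can",(165,153),.045),("petri",(395,206),.01)):print(nm,ray("top",p,z)*1000)
a=cv2.resize(t[155:245,195:350].astype(np.uint8),None,fx=5,fy=5,interpolation=cv2.INTER_CUBIC);cv2.imwrite('pics/c.png',a)
E
python3 m.py
```

```text
plate (array([ 535. , -140.2]), array([166.8, 149.2]), 71.0)
block (array([ 523.9, -149.2]), array([76.1, 55.8]), 62.2)
barrel+bar [211 161] [227 225]
185 217 221; 190 218 221; 195 218 222; 200 218 222; 205 218 222; 210 219 222; lens [[647.44549052 171.16365558]]
foot [[467.25788341 164.916917  ]]
eyepiece [[428.56309386   5.18914348]]
jar [[797.09163044   8.94514741]]
box [[511.7183211  419.11537672]]
brush [[ 729.61548941 -152.37973803]]
can [[705.21868901 353.16588425]]
petri [[ 515.65945342 -423.55871491]]
```

View pics/c.png

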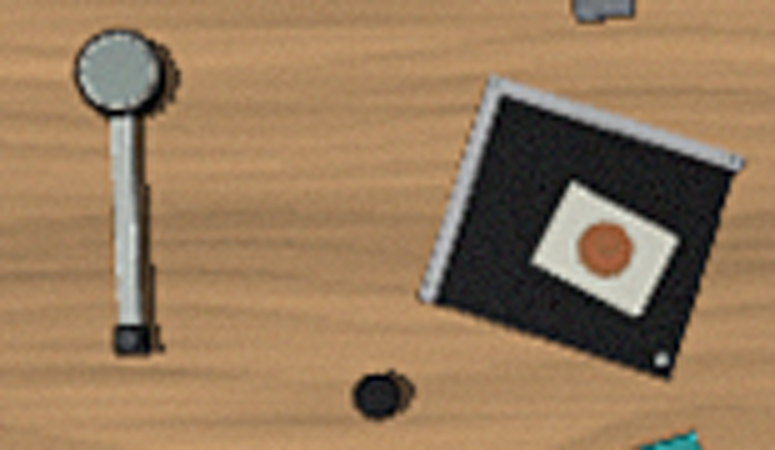

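The close crop shows stage yaw of about -19° and the block about 9° clockwise of that. The bar runs from the lens at (218.2,168.8) to the foot at (220.8,222.6). Next I move behind the block's -x face, tool aligned to the stage.

Call:
send_rows(
  linear=[
    [0,0,0],
    [-0.035,-0.035,0],
    [-0.04,-0.038,0],
    [-0.04,-0.038,0],
    [-0.04,-0.038,0],
    [-0.04,-0.038,0],
    [-0.04,-0.038,0],
    [-0.04,-0.038,0],
  ],
  twist=[
    [0,0,0.58],
    [0,0,0],
    [0,0,0],
    [0,0,0],
    [0,0,0],
    [0,0,0],
    [0,0,0],
    [0,0,0],
  ],
  gripper=[30,30,30,30,30,30,30,30],
  grip_force=40,
)

```text
time: 1.1
ee_pos: [0.3004, 0.1955, 0.2451]
tcp_rot: [180.0, 0.0, 161.0]
wrist_force: [0.6, 0.4, -0.7]
opening: 0.0256
grasp_force: 0.0
```

Call:
send_rows(
  linear=[
    [-0.04,-0.038,0],
    [-0.04,-0.038,0],
    [-0.04,-0.038,0],
    [-0.04,-0.038,0],
    [-0.04,-0.038,0],
    [-0.04,-0.038,0],
    [0,0,0],
    [0,0,0],
  ],
  twist=[
    [0,0,0],
    [0,0,0],
    [0,0,0],
    [0,0,0],
    [0,0,0],
    [0,0,0],
    [0,0,0],
    [0,0,0],
  ],
  gripper=[30,30,30,30,30,30,30,30],
)

```text
time: 2.1
ee_pos: [0.4523, -0.0965, 0.2449]
tcp_rot: [180.0, -0.1, 160.9]
wrist_force: [-0.4, -0.1, 0.1]
opening: 0.0259
grasp_force: 0.0
```

```bash
python3 -c "
from workcell import bot
o=bot.get_obs();print(o['time'],o['q'].round(1),o['ee_pos'].round(4),o['tcp_rot'].round(2),o['opening'])"
```

```text
2.1 [-12.1  -6.9  -1.7  95.3   0.    7. ] [ 0.4523 -0.0965  0.2449] [ 1.8000e+02 -7.0000e-02  1.6093e+02] 0.02591263340040384
```

Call:
send_rows(
  linear=[
    [-0.0255,-0.0224,0.03],
    [0,0,0.05],
    [0,0,0.05],
    [0,0,0.04],
    [0,0,0.025],
    [0,0,0.01],
    [0,0,0.01],
    [0,0,0],
  ],
  twist=[
    [0,0,0],
    [0,0,0],
    [0,0,0],
    [0,0,0],
    [0,0,0],
    [0,0,0],
    [0,0,0],
    [0,0,0],
  ],
  gripper=[30,30,30,30,30,30,30,30],
)

```text
time: 3.1
ee_pos: [0.4695, -0.1258, 0.0305]
tcp_rot: [180.0, 0.0, 161.0]
wrist_force: [-0.7, -0.3, 0.4]
opening: 0.026
grasp_force: 0.0
```

```bash
python3 -c "
from h import *
im=camera('scene')[:,:,::-1];cv2.imwrite('pics/s1.png',cv2.resize(im[120:270,130:290],None,fx=4,fy=4))"
```

```text
(no output)
```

View pics/s1.png

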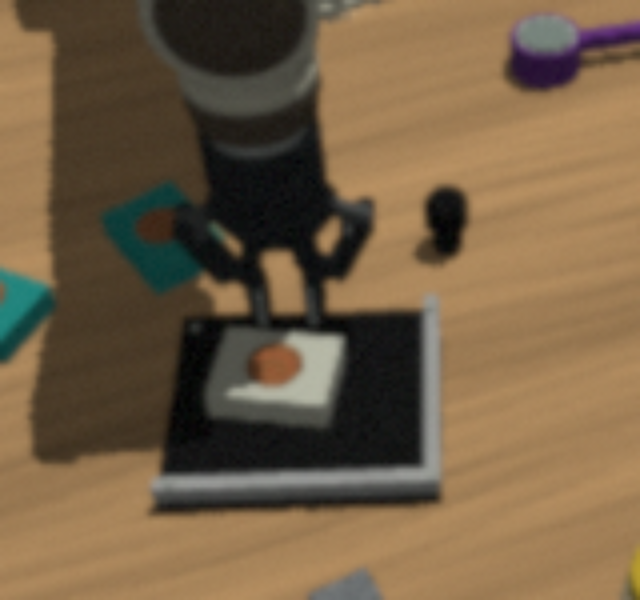

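The picture shows both fingertips standing behind the block's -x face at about (265,320) and (315,320) in the crop, clear of it. Pushing toward the +x fence.

Call:
send_rows(
  linear=[
    [-0.008,0,0],
    [-0.008,0,0],
    [-0.008,0,0],
    [-0.008,0,0],
    [-0.008,0,0],
    [-0.008,0,0],
    [-0.007,0,0],
    [-0.005,0,0],
  ],
  twist=[
    [0,0,0],
    [0,0,0],
    [0,0,0],
    [0,0,0],
    [0,0,0],
    [0,0,0],
    [0,0,0],
    [0,0,0],
  ],
  gripper=[30,30,30,30,30,30,30,30],
)

```text
time: 4.15
ee_pos: [0.5266, -0.1458, 0.0303]
tcp_rot: [180.0, -0.0, 161.0]
wrist_force: [-1.4, 0.8, 0.2]
opening: 0.0254
grasp_force: 0.5
```

Call:
send_rows(
  linear=[
    [-0.003,0,0],
    [-0.002,0,0],
    [-0.002,0,0],
    [0,0,0],
  ],
  twist=[
    [0,0,0],
    [0,0,0],
    [0,0,0],
    [0,0,0],
  ],
  gripper=[30,30,30,30],
)

```text
time: 4.65
ee_pos: [0.5329, -0.148, 0.0303]
tcp_rot: [180.0, 0.0, 161.0]
wrist_force: [0.1, 0.1, 0.2]
opening: 0.0259
grasp_force: 0.0
```

Call:
send_rows(
  linear=[
    [-0.001,0,0],
    [-0.001,0,0],
    [-0.001,0,0],
  ],
  twist=[
    [0,0,0],
    [0,0,0],
    [0,0,0],
  ],
  gripper=[30,30,30],
)

```text
time: 5.03
ee_pos: [0.5349, -0.1487, 0.0303]
tcp_rot: [180.0, -0.1, 161.0]
wrist_force: [-7.7, 2.5, 5.9]
opening: 0.0258
grasp_force: 4.2
```

Call:
send_rows(
  linear=[
    [-0.001,0,0],
    [-0.001,0,0],
  ],
  twist=[
    [0,0,0],
    [0,0,0],
  ],
  gripper=[30,30],
)

```text
time: 5.28
ee_pos: [0.5351, -0.1487, 0.0303]
tcp_rot: [180.0, -0.3, 161.0]
wrist_force: [-16.9, 6.8, 14.6]
opening: 0.0259
grasp_force: 9.8
```

Call:
send_rows(
  linear=[
    [-0.001,0,0],
    [-0.001,0,0],
  ],
  twist=[
    [0,0,0],
    [0,0,0],
  ],
  gripper=[30,30],
)

```text
time: 5.52
ee_pos: [0.5352, -0.1487, 0.0303]
tcp_rot: [180.0, -0.5, 161.0]
wrist_force: [-29.1, 10.5, 21.6]
opening: 0.0258
grasp_force: 15.3
```

Call:
send_rows(
  linear=[
    [0.005,0,0],
    [0.01,0,0],
    [0,0,-0.03],
    [0,0,-0.03],
    [-0.028,-0.035,0],
    [-0.025,-0.034,0],
    [0,0,0.03],
    [0,0,0],
  ],
  twist=[
    [0,0,0],
    [0,0,0],
    [0,0,0],
    [0,0,0],
    [0,0,0],
    [0,0,0],
    [0,0,0],
    [0,0,0],
  ],
  gripper=[30,30,30,10,0,0,0,0],
)

```text
time: 6.52
ee_pos: [0.5513, -0.2276, 0.058]
tcp_rot: [180.0, -0.2, 160.9]
wrist_force: [-0.2, 0.3, 0.5]
opening: -0.0001
grasp_force: 0.0
```

```bash
python3 -c "
from h import *
im=camera('scene')[:,:,::-1];cv2.imwrite('pics/s2.png',cv2.resize(im[120:270,130:290],None,fx=4,fy=4))
o=bot.get_obs();d=o['ee_pos'][:2]*1000-[541.4,-137.1];print(d@[.9455,-.3256],d@[.3256,.9455],o['opening'])"
```

```text
39.447763973431115 -82.07002476632894 1.3757905212290015e-05
```

View pics/s2.png

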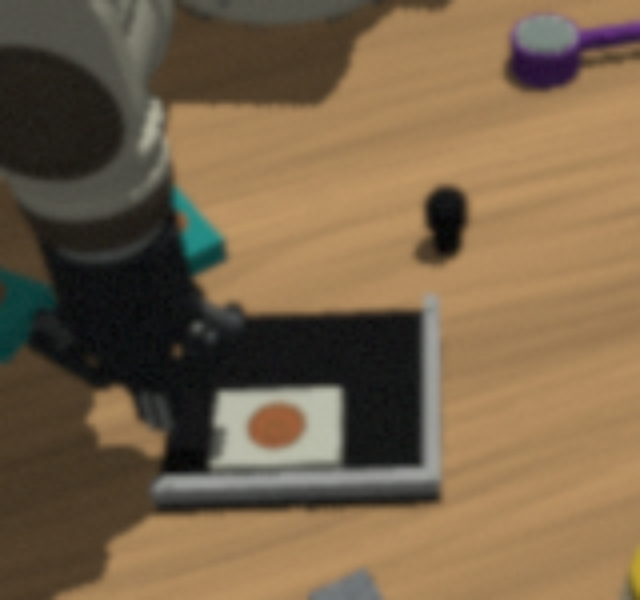

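The block is flush with the +x fence. Its -y face is at crop x≈212 and the fingers are clear of it at (155,410). Lowering and pushing +y.

Call:
send_rows(
  linear=[
    [0,0,0.017],
    [0,0,0.01],
    [0,0.01,0],
    [0,0.008,0],
    [0,0.008,0],
    [0,0.008,0],
    [0,0.008,0],
    [0,0.007,0],
  ],
  twist=[
    [0,0,0],
    [0,0,0],
    [0,0,0],
    [0,0,0],
    [0,0,0],
    [0,0,0],
    [0,0,0],
    [0,0,0],
  ],
  gripper=[0,0,0,0,0,0,0,0],
)

```text
time: 7.58
ee_pos: [0.5691, -0.1811, 0.0334]
tcp_rot: [-180.0, 0.0, 161.0]
wrist_force: [-0.5, -1.3, 0.6]
opening: -0.0001
grasp_force: 0.6
```

Call:
send_rows(
  linear=[
    [0,0.005,0],
    [0,0.004,0],
    [0,0.002,0],
    [0,0.002,0],
    [0,0,0],
  ],
  twist=[
    [0,0,0],
    [0,0,0],
    [0,0,0],
    [0,0,0],
    [0,0,0],
  ],
  gripper=[0,0,0,0,0],
)

```text
time: 8.2
ee_pos: [0.573, -0.1691, 0.0332]
tcp_rot: [180.0, -0.0, 161.0]
wrist_force: [-1.0, 1.0, 0.3]
opening: 0.0002
grasp_force: 0.0
```

Call:
send_rows(
  linear=[
    [0,0.001,0],
    [0,0.001,0],
    [0,0.001,0],
  ],
  twist=[
    [0,0,0],
    [0,0,0],
    [0,0,0],
  ],
  gripper=[0,0,0],
)

```text
time: 8.57
ee_pos: [0.574, -0.1664, 0.0332]
tcp_rot: [-180.0, -0.0, 161.0]
wrist_force: [-0.4, -0.9, -0.6]
opening: -0.0001
grasp_force: 0.3
```

Call:
send_rows(
  linear=[
    [0,0.001,0],
    [0,0.001,0],
    [0,0.001,0],
  ],
  twist=[
    [0,0,0],
    [0,0,0],
    [0,0,0],
  ],
  gripper=[0,0,0],
)

```text
time: 8.95
ee_pos: [0.575, -0.1635, 0.0333]
tcp_rot: [180.0, -0.0, 161.0]
wrist_force: [-0.8, 0.3, 0.3]
opening: -0.0
grasp_force: 0.3
```

Call:
send_rows(
  linear=[
    [0,0.001,0],
    [0,0.001,0],
  ],
  twist=[
    [0,0,0],
    [0,0,0],
  ],
  gripper=[0,0],
)

```text
time: 9.2
ee_pos: [0.5752, -0.1622, 0.0332]
tcp_rot: [-179.9, -0.0, 161.0]
wrist_force: [-4.6, -7.0, 0.5]
opening: -0.0
grasp_force: 3.8
```

Call:
send_rows(
  linear=[
    [0,0.001,0],
    [0,0.001,0],
  ],
  twist=[
    [0,0,0],
    [0,0,0],
  ],
  gripper=[0,0],
)

```text
time: 9.45
ee_pos: [0.5753, -0.1619, 0.0333]
tcp_rot: [-179.7, -0.0, 160.9]
wrist_force: [-7.3, -15.0, 2.3]
opening: 0.0
grasp_force: 8.3
```

Call:
send_rows(
  linear=[
    [0,0.001,0],
    [0,-0.006,0],
    [0,-0.008,0],
    [0,0,-0.03],
    [0,0,-0.03],
    [0.028,0.03,0],
    [0.027,0.032,0],
    [0,0,0.03],
  ],
  twist=[
    [0,0,0],
    [0,0,0],
    [0,0,0],
    [0,0,0],
    [0,0,0],
    [0,0,0],
    [0,0,0],
    [0,0,0],
  ],
  gripper=[0,0,0,0,30,30,30,30],
)

```text
time: 10.45
ee_pos: [0.5412, -0.0938, 0.0655]
tcp_rot: [179.9, 0.3, 161.1]
wrist_force: [-0.1, -0.3, -0.7]
opening: 0.0255
grasp_force: 0.0
```

```bash
python3 -c "
from h import *
im=camera('scene')[:,:,::-1];cv2.imwrite('pics/s3.png',cv2.resize(im[150:260,150:270],None,fx=5,fy=5,interpolation=2))
o=bot.get_obs();d=o['ee_pos'][:2]*1000-[541.4,-137.1];print(d@[.9455,-.3256],d@[.3256,.9455],o['opening'])"
```

```text
-16.183597198109982 39.802687986738256 0.025584065273775155
```

View pics/s3.png

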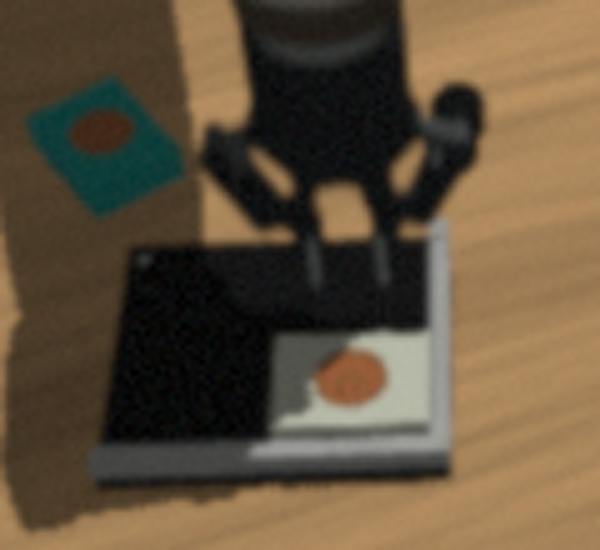

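The block is now in the corner, its -x face at crop y≈330 and the fingers behind it. I'll press x once more to seat it.

Call:
send_rows(
  linear=[
    [0,0,0.02],
    [0,0,0.01],
    [-0.005,0,0],
    [-0.004,0,0],
    [-0.002,0,0],
    [-0.001,0,0],
    [-0.001,0,0],
    [-0.001,0,0],
  ],
  twist=[
    [0,0,0],
    [0,0,0],
    [0,0,0],
    [0,0,0],
    [0,0,0],
    [0,0,0],
    [0,0,0],
    [0,0,0],
  ],
  gripper=[30,30,30,30,30,30,30,30],
)

```text
time: 11.5
ee_pos: [0.5521, -0.0996, 0.0334]
tcp_rot: [-180.0, -0.2, 161.0]
wrist_force: [-11.7, 4.3, 10.1]
opening: 0.0258
grasp_force: 6.5
```

Call:
send_rows(
  linear=[
    [-0.001,0,0],
    [-0.001,0,0],
  ],
  twist=[
    [0,0,0],
    [0,0,0],
  ],
  gripper=[30,30],
)

```text
time: 11.75
ee_pos: [0.5522, -0.0996, 0.0333]
tcp_rot: [180.0, -0.4, 161.0]
wrist_force: [-21.4, 8.5, 17.0]
opening: 0.0257
grasp_force: 11.9
```

Call:
send_rows(
  linear=[
    [-0.001,0,0],
    [-0.001,0,0],
  ],
  twist=[
    [0,0,0],
    [0,0,0],
  ],
  gripper=[30,30],
)

```text
time: 12.0
ee_pos: [0.5523, -0.0997, 0.0333]
tcp_rot: [180.0, -0.6, 161.0]
wrist_force: [-32.3, 11.2, 23.5]
opening: 0.0253
grasp_force: 17.3
```

Call:
send_rows(
  linear=[
    [0.006,0,0],
    [0.01,0,0],
    [0,0,-0.04],
    [0,0,-0.05],
    [0,0,-0.05],
    [0,0,-0.03],
  ],
  twist=[
    [0,0,0],
    [0,0,0],
    [0,0,0],
    [0,0,0],
    [0,0,0],
    [0,0,0],
  ],
  gripper=[30,30,30,60,100,100],
)

```text
time: 12.75
ee_pos: [0.5425, -0.0963, 0.2062]
tcp_rot: [180.0, 0.2, 161.0]
wrist_force: [0.3, 0.6, -0.2]
opening: 0.0786
grasp_force: 0.0
```

```bash
cat > mag.py <<'E'
from h import *
t=cv2.imread('pics/top0.png').astype(int);s=cv2.imread('pics/scene0.png').astype(int)
# barrel: dark rim + grey glass, top camera, rows above the bar
g=t.max(2)-t.min(2)<30
m=(g&((t.max(2)>85)|(t.max(2)<70)))
k=np.zeros(m.shape,np.uint8);k[155:181,205:235]=m[155:181,205:235]*255
c=max(cv2.findContours(k,cv2.RETR_EXTERNAL,cv2.CHAIN_APPROX_NONE)[0],key=cv2.contourArea)
print(cv2.minEnclosingCircle(c))
lens=ray("top",[218.2,168.8],.036)[0];foot=ray("top",[220.8,222.6],.042)[0]
print(lens,foot,np.linalg.norm(lens-foot))
# bar centreline from bright grey pixels (bar top)
pts=[]
for r in range(182,218):
    x=np.nonzero(g[r,210:228]&(t[r,210:228].max(1)>110))[0]+210
    if len(x):pts.append([x.mean(),r])
p=ray("top",pts,.029);f=cv2.fitLine((p*1000).astype(np.float32),cv2.DIST_HUBER,0,.01,.01).ravel()
print("bar dir",f[:2],np.degrees(np.arctan2(f[1],f[0])),"pt",f[2:],len(pts))
# scene: lens glass
k=np.zeros(s.shape[:2],np.uint8)
d=(s.max(2)<75);k[195:230,315:345]=d[195:230,315:345]*255
for px in ((330,209.5),):print("scene lens~",ray("scene",px,.036))
o=bot.get_obs();print(o['ee_pos'],o['tcp_rot'])
E
python3 mag.py
```

```text
((219.5, 170.5), 10.12432861328125)
[0.6499089 0.1755378] [0.46861742 0.16722746] 0.18148185351291538
bar dir [0.9993301  0.03659647] 2.0972912 pt [545.42535 171.7848 ] 36
scene lens~ [[0.65133399 0.17588418]]
[ 0.54250695 -0.09625618  0.20622973] [179.97282396   0.19764256 160.9746857 ]
```

Call:
send_rows(
  linear=[
    [0,0,0],
    [0,0,0],
    [-0.01,0.0446,0],
    [-0.01,0.0446,0],
    [-0.01,0.0446,0],
    [-0.01,0.0446,0],
    [-0.01,0.0446,0],
    [-0.0093,0.0446,0],
  ],
  twist=[
    [0,0,-1.05],
    [0,0,-1.06],
    [0,0,0],
    [0,0,0],
    [0,0,0],
    [0,0,0],
    [0,0,0],
    [0,0,0],
  ],
  gripper=[100,100,100,100,100,100,100,100],
)

```text
time: 13.75
ee_pos: [0.5918, 0.1749, 0.2034]
tcp_rot: [180.0, 0.0, -177.9]
wrist_force: [0.3, -0.2, 0.3]
opening: 0.0853
grasp_force: 0.0
```

Call:
send_rows(
  linear=[
    [0,0,0.04],
    [0,0,0.03],
    [0,0,0.03],
    [0,0,0],
  ],
  twist=[
    [0,0,0],
    [0,0,0],
    [0,0,0],
    [0,0,0],
  ],
  gripper=[75,50,50,50],
)

```text
time: 14.25
ee_pos: [0.5903, 0.173, 0.101]
tcp_rot: [-179.9, -0.2, -177.9]
wrist_force: [0.5, -0.6, 0.5]
opening: 0.0427
grasp_force: 0.0
```

```bash
python3 -c "
from h import *
o=bot.get_obs();print(o['ee_pos'],o['tcp_rot'],o['opening'],o['q'].round(1))
im=camera('scene')[:,:,::-1];cv2.imwrite('pics/s4f.png',im);cv2.imwrite('pics/s4.png',cv2.resize(im[110:260,170:370],None,fx=4,fy=4,interpolation=2))
cv2.imwrite('pics/t4.png',camera('top')[:,:,::-1])"
```

```text
[0.5903061  0.17301111 0.10099949] [-179.94018022   -0.218056   -177.91781633] 0.042746639875411975 [16.3 13.7  4.  80.5 -0.  14.3]
```

View pics/s4.png

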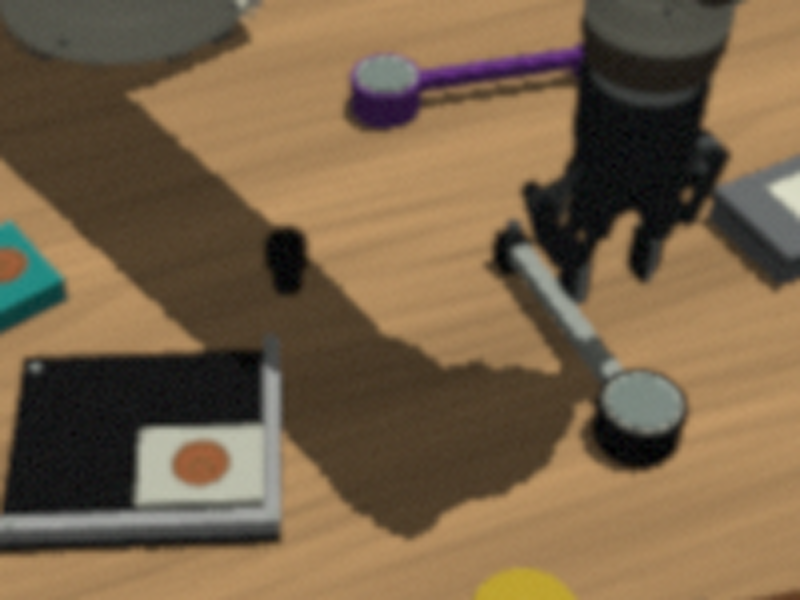

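The block sits flush in the corner at crop (200,465), and the open fingers straddle the magnifier bar above the table. Descending and gripping.

Call:
send_rows(
  linear=[
    [-0.0015,0,0.03],
    [0,0,0.03],
    [0,0,0.015],
    [0,0,0.007],
    [0,0,0],
    [0,0,0],
    [0,0,0],
    [0,0,0],
  ],
  twist=[
    [0,0,0],
    [0,0,0],
    [0,0,0],
    [0,0,0],
    [0,0,0],
    [0,0,0],
    [0,0,0],
    [0,0,0],
  ],
  gripper=[50,50,50,50,50,25,10,10],
  grip_force=80,
)

```text
time: 15.35
ee_pos: [0.5939, 0.1737, 0.0226]
tcp_rot: [180.0, 0.1, -177.9]
wrist_force: [-1.2, 0.1, 5.0]
opening: 0.0123
grasp_force: 79.8
```

Call:
send_rows(
  linear=[
    [0,0,0],
    [0,0,0],
    [0,0,0],
    [0,0,0],
    [0,0,0],
  ],
  twist=[
    [0,0,0],
    [0,0,0],
    [0,0,0],
    [0,0,0],
    [0,0,0],
  ],
  gripper=[0,0,0,0,0],
)

```text
time: 15.98
ee_pos: [0.5939, 0.1737, 0.0226]
tcp_rot: [180.0, 0.1, -177.9]
wrist_force: [-0.1, -0.9, 5.6]
opening: 0.0123
grasp_force: 79.8
```

Call:
send_rows(
  linear=[
    [0,0,-0.01],
    [0,0,-0.02],
    [0,0,-0.03],
    [0,0,-0.04],
    [0,0,-0.04],
    [0,0,0],
    [0,0,0],
  ],
  twist=[
    [0,0,0],
    [0,0,0],
    [0,0,0],
    [0,0,0],
    [0,0,0],
    [0,0,0],
    [0,0,0],
  ],
  gripper=[0,0,0,0,0,0,0],
)

```text
time: 16.85
ee_pos: [0.5929, 0.1733, 0.1605]
tcp_rot: [-180.0, -0.1, -177.9]
wrist_force: [-0.1, -0.6, -5.5]
opening: 0.0123
grasp_force: 78.5
```

```bash
python3 - <<'E'
from h import *
o=bot.get_obs();print(o['ee_pos'],o['tcp_rot'],o['opening'],o['wrist_force'].round(1),o['torque'].round(3))
im=camera('scene')[:,:,::-1];cv2.imwrite('pics/s5f.png',im);a=cv2.resize(im[90:240,230:390],None,fx=3,fy=3,interpolation=2)
t=camera('top')[:,:,::-1];cv2.imwrite('pics/t5.png',t);b=cv2.resize(t[130:280,195:355],None,fx=3,fy=3,interpolation=2)
cv2.imwrite('pics/s5.png',cv2.resize(np.hstack([a,b]),(800,375)))
# block pose from top picture, shell and white mask
ti=t.astype(int);hsv=cv2.cvtColor(np.ascontiguousarray(t),cv2.COLOR_BGR2HSV)
print("block",rect("top",ti.min(2)>150,(285,165,345,222),.034))
k=(hsv[...,0]<12)&(hsv[...,1]>100);yy,xx=np.nonzero(k[170:212,295:330]);print(len(xx),ray("top",[xx.mean()+295,yy.mean()+170],.034))
E
```

```text
[0.59293831 0.17332464 0.16047777] [-1.79983497e+02 -5.64175329e-02 -1.77924621e+02] 0.01230398012753093 [-0.1 -0.6 -5.5] [-0.028  0.009 -0.002]
block (array([ 575.1, -145.6]), array([177.4,  83.9]), 71.9)
54 [[ 0.5929602  -0.11149889]]
```

View pics/s5.png

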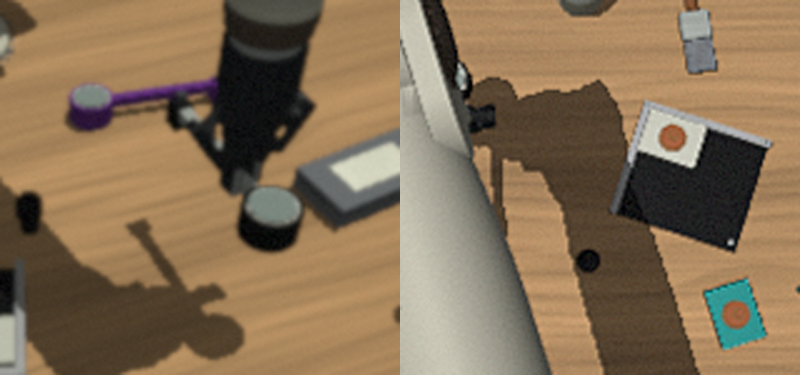

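The lift worked: about 5 N hangs on the wrist and the bar looks level. The block's shell is at (0.593,-0.1115). Carrying it over.

Call:
send_rows(
  linear=[
    [0.004,-0.015,0],
    [0.007,-0.03,0],
    [0.01,-0.045,0],
    [0.012,-0.05,0],
    [0.012,-0.05,0],
    [0.011,-0.045,0],
    [0.007,-0.03,0],
    [0.004,-0.02,0],
  ],
  twist=[
    [0,0,0],
    [0,0,0],
    [0,0,0],
    [0,0,0],
    [0,0,0],
    [0,0,0],
    [0,0,0],
    [0,0,0],
  ],
  gripper=[0,0,0,0,0,0,0,0],
)

```text
time: 17.95
ee_pos: [0.5355, -0.1156, 0.1607]
tcp_rot: [180.0, -0.1, -178.0]
wrist_force: [0.2, 0.7, -5.0]
opening: 0.012
grasp_force: 78.7
```

Call:
send_rows(
  linear=[
    [0,0,0.01],
    [0,0,0.015],
    [0,0,0.013],
    [0,0,0.006],
    [0,0,0],
    [0,0,0],
  ],
  twist=[
    [0,0,0],
    [0,0,0],
    [0,0,0],
    [0,0,0],
    [0,0,0],
    [0,0,0],
  ],
  gripper=[0,0,0,0,0,0],
)

```text
time: 18.7
ee_pos: [0.5369, -0.1137, 0.1178]
tcp_rot: [-180.0, 0.0, -177.9]
wrist_force: [0.7, -0.5, -5.2]
opening: 0.0122
grasp_force: 78.7
```

```bash
python3 - <<'E'
from h import *
o=bot.get_obs();print(o['ee_pos'],o['tcp_rot'],o['qd'].round(2))
im=camera('scene')[:,:,::-1];cv2.imwrite('pics/s6f.png',im);cv2.imwrite('pics/s6.png',cv2.resize(im[130:250,150:270],None,fx=5,fy=5,interpolation=2))
cv2.imwrite('pics/t6.png',camera('top')[:,:,::-1])
E
```

```text
[ 0.53690893 -0.11367113  0.11776328] [-1.79990291e+02  4.20696234e-02 -1.77905475e+02] [-0.17 -0.13  0.22 -0.02  0.05 -0.01]
```

View pics/s6.png

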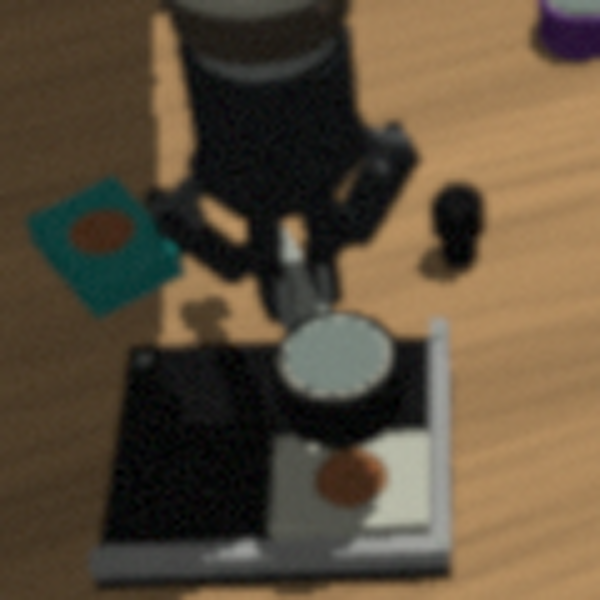

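The lens disc is centred at crop (337,356), which is full-frame (217,200.8). The shell is at crop (351,478), or (219.8,225.2), and the block is still in the corner.

```bash
python3 - <<'E'
from h import *
im=cv2.imread('pics/s6f.png');hsv=cv2.cvtColor(im,cv2.COLOR_BGR2HSV)
# glass disc: greyish-green bright; 
m=(im.max(2).astype(int)>105)&(im.max(2).astype(int)-im.min(2)<45)
c=big(m,(200,188,233,214));e=cv2.fitEllipse(c[:,None]);print(e)
print("lens",ray("scene",e[0],.131),ray("scene",[217,200.8],.131))
m=(hsv[...,0]<12)&(hsv[...,1]>100);k=big(m,(208,215,232,236));e=cv2.fitEllipse(k[:,None]);print(e,"shell",ray("scene",e[0],.034))
# same bias check at the known grasped lens, before the lift
im=cv2.imread('pics/s4f.png');m=(im.max(2).astype(int)>105)&(im.max(2).astype(int)-im.min(2)<45)
c=big(m,(315,200,346,222));e=cv2.fitEllipse(c[:,None]);print(e,"lens on table",ray("scene",e[0],.036))
E
```

```text
((216.8993377685547, 200.36451721191406), (15.644991874694824, 20.786340713500977), 80.72199249267578)
lens [[ 0.59525658 -0.11061907]] [[ 0.59666114 -0.11080884]]
((221.09385681152344, 225.09197998046875), (5.507966041564941, 7.022640705108643), 146.2649688720703) shell [[ 0.59373179 -0.1072717 ]]
((330.0151062011719, 208.8687744140625), (14.209800720214844, 21.971050262451172), 116.91130828857422) lens on table [[0.64941629 0.17701595]]
```

Call:
send_rows(
  linear=[
    [0.001,0,0],
    [0,0,0.001],
    [0,0,0],
    [0,0,0],
    [0,0,0],
    [0,0,0],
    [0,0,0],
    [0,0,0],
  ],
  twist=[
    [0,0,0],
    [0,0,0],
    [0,0,0],
    [0,0,0],
    [0,0,0],
    [0,0,0],
    [0,0,0],
    [0,0,0],
  ],
  gripper=[0,0,0,0,0,0,0,0],
)

```text
time: 19.8
ee_pos: [0.5356, -0.1139, 0.1163]
tcp_rot: [-180.0, 0.0, -177.9]
wrist_force: [0.1, -0.8, -4.8]
opening: 0.0122
grasp_force: 78.6
```

```bash
python3 -c "
from workcell import bot,ticket
o=bot.get_obs();print(o['ee_pos'],o['tcp_rot'],o['grasp_force']);print(ticket.job_done())"
```

```text
[ 0.53559978 -0.11386157  0.11630066] [-1.79999414e+02  3.58931111e-04 -1.77925410e+02] 78.64939212799072
the job is handed in; nothing more can be done
None
```

I handed the job in at about 20 s with the block pressed flush against both fences and the magnifier held still and level: by my camera estimates the lens is within about 3 mm of the block's centre and about 6 cm above its top; no verdict was returned.

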